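# Clamp the small paint jar to the first click

### The job

Stand the small paint jar upright between the open jaws of the jar clamp, then turn the clamp's winged knob clockwise (seen from above) so that the jaws close on the jar. Stop at the first click of the knob's torque clutch (a second click is too much), then let go and leave the jar held there; do not disturb the two bigger jars.

Things in the scene. Friction and masses are not known exactly. Their poses are not given: they have to be found in the camera images.
- small_jar: The small open glass paint jar, the smallest jar on the desk: round, 43 mm diameter, 64 mm tall, about 120 g. Origin at the centre of its underside, z up. It stands loose on the desk, to the left of the clamp, among two bigger jars with which it may swap places.
- big_jar: A bigger open paint jar, 63 mm diameter, 89 mm tall, loose; origin at the centre of its underside. Leave it alone.
- lidded_jar: A bigger jar with a black screw lid, 67 mm diameter, 88 mm tall, loose; origin at the centre of its underside. Leave it alone.
- clamp: The jar clamp, fixed to the desk: an aluminium base plate 240 x 90 x 12 mm; origin on the desk, 5 mm from the plate's middle, x along its length towards the knob, z up. Two wooden jaws with cork-faced pads (42 mm wide along y, tops 40 mm above the desk) slide along x towards each other, their midpoint at local x = -60 mm. The winged knob stands at local x = +75 mm on a round housing.
- seat (a point): Centre of the jar seat: on the plate's top (12 mm above the desk), midway between the jaws; axes as the clamp's. The jar's underside goes here. There is nothing beside the seat along +-y, so fingers that hold the jar across the clamp's y clear the jaws.
- jaw_near: The jaw on the seat's side away from the knob (at local -x). Origin at the seat's centre when fully open, x as the clamp's. It moves 15 mm towards +x for each radian of the collar.
- jaw_far: The jaw between seat and knob (at +x), coupled to the other one and moving the same amount towards -x. Each cork pad is a shallow V whose deepest line is 36 mm from the seat's centre with collar = 0, and is spring-backed (2.5 N/mm). On the 43 mm jar both pads touch at collar = about 0.93 rad; the clutch gives way at about 1.08, and the click lets the collar spring back to about 1.0.
- knob_grip (a point): Grip point of the black winged knob, on its vertical axis, 75 mm above the desk. The wing is a bar 84 mm long along this point's x, 16 mm thick along y, its top 86 mm and lower edge 56 mm above the desk; below it the collar, 66 mm in diameter, and a pawl reach up to 52 mm. Pinch the bar across its thickness from above and turn it about its axis.
- collar (a joint): Angle (rad) of the aluminium collar under the knob, which drives the jaws: grows clockwise seen from above as they close; 0 fully open, 1.4 at most; begins at 0.2 to 0.55. Stays where it is left (friction 0.25 N m). It carries 12 dark ridges, 30 degrees apart; the knob's short steel pawl lies over them and one click takes it from one ridge to the next.
- knob (a joint): Slip (rad) of the knob clockwise on the collar: the torque clutch. Starts at 0, stays below 0.07 while the collar turns along. When the pads press firmly it gives way at 0.36 N m (slip 0.08), the torque drops sharply to below zero beyond the crest at 0.16; the notch is at 0.52: the first click. Next crest 0.69. Released, it settles in the nearest notch. Turned back, it takes the collar along.
There are look-alikes about, which are no part of the job. Leave any pink look-alike of the small_jar alone.

How it is judged (in metres and radians):
On the way, in this order (a step that is already met when the one before it is completed fails the run):
1. the small jar stands upright on the seat between the jaws, let go, before the clutch has clicked (horizontal distance between small_jar and seat below 0.013 m and z of small_jar in the frame of seat below 0.004 m and angle between small_jar's own z axis and vertical below 0.1 rad and contact force between the fingers and small_jar below 0.1 N and value of joint knob below 0.2 rad), for 0.2 s.
2. the jaws hold the jar and the clutch has clicked once (value of joint knob above 0.35 rad and contact force between each of jaw_near, jaw_far and small_jar above 1 N), for 0.2 s.
At the end, for the whole second after the job is handed in: The small jar stands upright (within 0.1 rad) on the plate, at rest, within 13 mm of the seat's centre, held by both jaws (over 1 N each), and the knob rests one click on: slipped by 0.35 to 0.7 rad (all of step 2 and horizontal distance between small_jar and seat below 0.013 m and z of small_jar in the frame of seat below 0.005 m and angle between small_jar's own z axis and vertical below 0.1 rad and linear speed of small_jar below 0.02 m/s and value of joint knob below 0.7 rad); the robot touches nothing.
It fails at once if the clutch goes over its second crest (a second click) (value of joint knob above 0.75 rad).
It fails at once if the small jar is tipped over (angle between small_jar's own z axis and vertical above 0.6 rad).
It fails at once if a bigger jar is shifted by more than 30 mm or tipped (distance of any of big_jar, lidded_jar from where it was at the start of the episode above 0.03 m or angle between any of big_jar, lidded_jar's own z axis and vertical above 0.4 rad).
It also fails if it takes over 51 s, if anything falls off the work surface, if the arm or the gripper's body presses on something with over 40 N, if the wrist force passes 120 N, or if a joint passes its speed limit or range.

### The arm

A 6-joint arm with a two-finger parallel gripper is mounted at the origin on a cart in front of the work surface, level with it; the furniture and walls round the work are solid. World frame = base frame: x ahead of the robot, y to its left, z up, the work surface at z = 0. Lengths are in mm, angles in degrees, forces in N, time in s.
With the tool pointing down it reaches from about 275 to 875 mm from the base axis. Payload 12.5 kg.
Tool frame: the origin (TCP) lies midway between the tips of the shut fingers; the grasp point (between the pads) lies 19 mm behind it; z points along the fingers, y is the line along which they close (so a half turn about z gives the same grasp; the last joint's range is limited). The gripper opens to 85 mm and grips with 20 to 120 N. Pads are 22 mm wide; open, the fingers measure 114 mm over their backs; the gripper's body (76 mm by 85 mm) begins 54 mm behind the grasp point. The pads swing forward as they close: fully open they stand 13 mm farther back than shut.
Start: joints at [-79.962, 20.094, 94.641, -0, 65.266, -4.847], TCP at [141.308, -531.523, 231.29] pointing down, gripper open.
Joint ranges: [-157.81, 157.81], [-45, 120.19], [0.68, 151.7], [-89.99, 269.99], [4.06, 180], [-164.3, 164.3]. Speed limits (degrees/s): [127.2, 127.2, 159.86, 180, 180, 180].

### API

Orientations are given as a 3x3 rotation matrix whose columns are the frame's x, y, z axes.
In Python, from cell import robot gives the robot as it stands.
- The arm moves only by the tool play_rows, never from a script. Its arguments are lists of equal length, an entry for each row: "claw": the opening, from -1 (shut) to 1 (fully open), so that 0 is half open; "delta_pos": the shift along the tool's x, y, z in m, a list of three; "twist": the turn, a rotation vector about the tool's x, y, z in rad, a list of three. In form: {"claw": [claw, ...], "delta_pos": [[tx, ty, tz], ...], "twist": [[rx, ry, rz], ...]}. A call has 1 to 12 rows; each row shifts and turns the commanded pose from where the row before left it, along the tool's axes as they then stand; what a row does not reach is not made up. A row lasts 1/10 s, in which the tool goes at most 50 mm and 8.59 degrees, less where a joint would pass 70% of its speed; a pose out of reach is approached as far as the arm can. A call with a gripper value outside its range is refused whole. The fingers move at their own pace and stop on an object; "squeeze" is the grip in N (left out, the last holds). Time passes only in rows, so rows that do not move let the fingers close. It gives the time, the measured TCP pose, the force, the opening and the grip force at its end, in the units of the state.
- robot.read_state(): the state, without advancing time (a new reading comes with each control period).
- robot.snapshot(name): name is "scene" or "top" or "wrist"; returns a dict with "img" (420x560x3 uint8, red, green, blue), "vfov" (degrees; the focal length in pixels is half the picture's height over the tangent of half this angle, whatever the lens; pixels are square), "cx", "cy" (the principal point, pixels), "R" (3x3) and "t" (3): a world point X has camera coordinates R X + t. Camera axes: x right, y down, z forward; pixel columns grow to the right and rows downward; lengths in mm; the calibration is good to about 2 mm. A picture is of the moment at which its call begins. There is no depth.
- robot.job_done(): hands the job in; it is judged then, once.
The state is a dict: "time": time; "q": joint angles; "qvel": joint speeds; "joint_torque": joint torques, N m; "tool_pos": TCP position; "ee_rot": TCP orientation; "contact_force": force on the tool from outside, world axes, zero at the start; "ft_torque": the same for the moment, N m; "width": finger opening in mm; "gripper_force": force on a finger pad.
Only numpy, scipy, OpenCV 4.12 (cv2) and the standard library are available. Lean on these libraries where they do the work, as an engineer would, in place of code of your own. Each camera call takes 0.05 s, during which the arm holds its last target. There are 200 camera calls.

## Working session

There is one attempt and no reset: what is moved stays moved. The work goes in short steps, Python scripts to look and compute and a tool call to move; the robot and the scene stay as the last step left them, time stands still between calls to the robot, and variables do not carry over. Pictures are saved under pics/ and viewed, at most 10 in all, crops included, and the job is handed in when it is done.

Besides the shell and the picture viewer there is one more tool, called after ">>>" as a command line: name --argument value ..., lists and objects as JSON in quotes. play_rows: Moves the arm, as the interface text tells. Its arguments: {"type":"object","properties":{"claw":{"type":"array","items":{"type":"number"}},"delta_pos":{"type":"array","items":{"type":"array","items":{"type":"number"}}},"twist":{"type":"array","items":{"type":"array","items":{"type":"number"}}},"squeeze":{"type":"number"}},"required":["claw","delta_pos","twist"]}

```bash
mkdir -p pics; cat > h.py <<'E'
import numpy as np, cv2
from cell import robot
def snap(n,f):
    s=robot.snapshot(n); cv2.imwrite('pics/'+f+'.png',cv2.cvtColor(s['img'],cv2.COLOR_RGB2BGR))
    np.savez('pics/'+f+'.npz',**{k:np.array(v) for k,v in s.items()}); return s
def ray(s,u,v,z):
    f=s['img'].shape[0]/2/np.tan(np.radians(float(s['vfov']))/2)
    R=np.array(s['R']);t=np.array(s['t']);d=R.T@np.array([(u-s['cx'])/f,(v-s['cy'])/f,1]);c=-R.T@t
    return c+d*(z-c[2])/d[2]
def proj(s,X):
    f=s['img'].shape[0]/2/np.tan(np.radians(float(s['vfov']))/2)
    p=np.array(s['R'])@np.array(X)+np.array(s['t']);return f*p[0]/p[2]+s['cx'],f*p[1]/p[2]+s['cy']
E
python3 - <<'E'
from h import *
for n in ['top','scene']:
    s=snap(n,n+'1'); R=np.array(s['R']);print(n,s['vfov'],-R.T@np.array(s['t']),R.round(2).tolist())
st=robot.read_state();print(st['time'],np.array(st['ee_rot']).round(3).tolist(),st['width'])
E
```

```text
top 57.98029357947176 [394.93859144 107.41316032 906.47377109] [[-0.02, -1.0, -0.0], [-0.98, 0.02, -0.18], [0.18, -0.0, -0.98]]
scene 49.73872282070683 [158.10441499 742.13628954 519.59257391] [[-0.87, -0.49, -0.02], [-0.23, 0.45, -0.86], [0.43, -0.75, -0.51]]
0.1 [[0.966, 0.257, -0.0], [0.257, -0.966, 0.001], [0.0, -0.001, -1.0]] 85.33278716516864
```

View pics/top1.png

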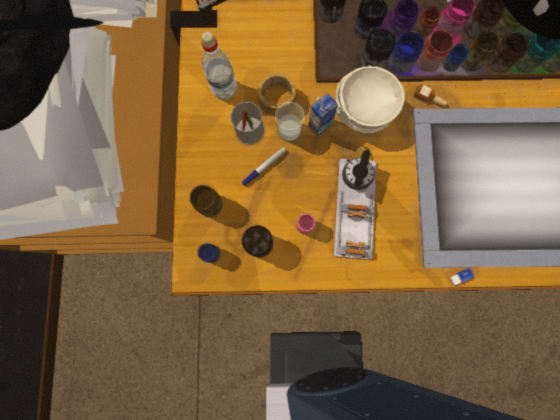

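View pics/scene1.png

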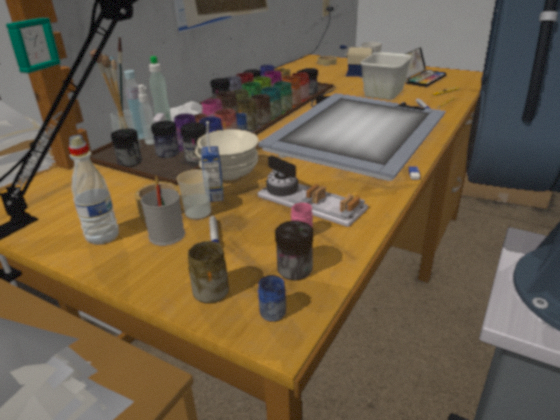

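Candidates in top view: blue jar (208,253), pink jar (306,224: look-alike, excluded), olive open big jar (206,201), black-lidded jar (257,241). The blue one is the smallest non-pink one, left of the clamp, so it fits. I'll confirm it in an enlarged crop along with the clamp.

```bash
python3 - <<'E'
from h import *
a=cv2.imread('pics/top1.png')
A=cv2.resize(a[140:270,325:385],None,fx=4.6,fy=4.6,interpolation=3) # clamp
B=cv2.resize(a[180:275,185:290],None,fx=4.6,fy=4.6,interpolation=3)
o=np.zeros((600,800,3),np.uint8);o[:A.shape[0],:A.shape[1]]=A;o[:B.shape[0],300:300+B.shape[1]]=B
cv2.imwrite('pics/crop1.png',o)
s=dict(np.load('pics/top1.npz'));hsv=cv2.cvtColor(a,cv2.COLOR_BGR2HSV)
m=cv2.inRange(hsv,(105,90,20),(130,255,255));m[:, :190]=0;m[:230]=0;m[275:]=0;m[:,235:]=0
n,_,st,c=cv2.connectedComponentsWithStats(m);print(st,c)
E
```

```text
[[     0      0    560    420 235052]
 [   202    245     13     16    145]
 [   199    249      1      2      2]
 [   199    254      1      1      1]] [[279.54517724 209.47263159]
 [207.93103448 253.00689655]
 [199.         249.5       ]
 [199.         254.        ]]
```

View pics/crop1.png

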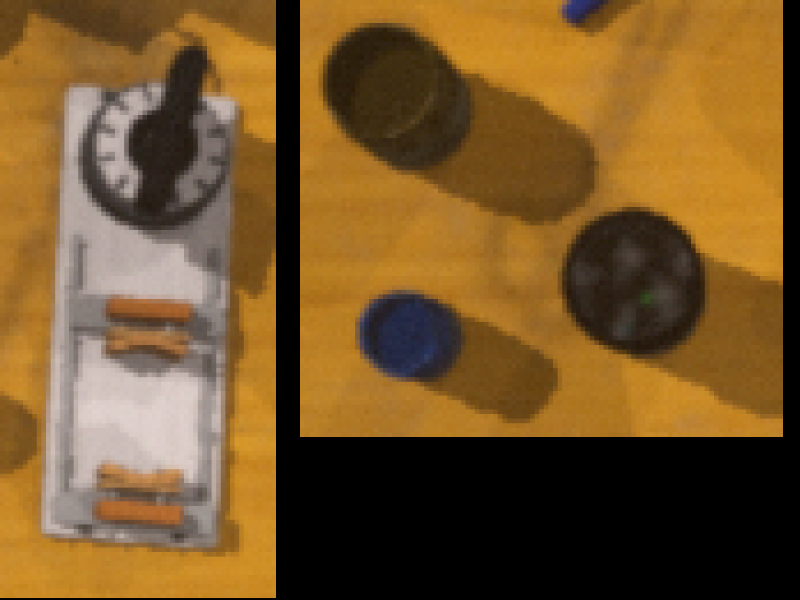

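```bash
python3 - <<'E'
from h import *
s=dict(np.load('pics/top1.npz'))
A=lambda x,y,z:ray(s,325+x/4.6-.4,140+y/4.6-.4,z).round(1)
B=lambda x,y,z:ray(s,185+(x-300)/4.6-.4,180+y/4.6-.4,z).round(1)
c=[A(68,87,12),A(240,100,12),A(217,548,12),A(42,535,12)];print('plate',c,'mid',sum(c)/4)
mx=(c[0]+c[1]-c[2]-c[3])[:2];ang=np.arctan2(mx[1],mx[0]);print('len',np.linalg.norm(mx)/2,'yaw',np.degrees(ang))
print('wing',A(190,48,86),A(152,212,70),'dial',A(157,148,50))
print('pads',A(147,337,40),A(142,485,40),'jawblocks',A(149,309,40),A(138,513,40))
print('jar',B(407,335,64),ray(s,207.9,253,64),'big',B(385,82,89),'lid',B(633,277,88))
print('tcp',robot.read_state()['tool_pos'])
E
```

```text
plate [array([674. , -26.3,  12. ]), array([ 665.1, -117.6,   12. ]), array([428.9, -91.7,  12. ]), array([437.1,  -2.9,  12. ])] mid [551.275 -59.625  12.   ]
len 237.8308747829011 yaw -5.949109428515998
wing [669.7 -76.   86. ] [591.2 -56.3  70. ] dial [629.2 -64.4  50. ]
pads [533.7 -56.3  40. ] [459.5 -50.   40. ] jawblocks [548. -58.  40.] [445.7 -47.4  40. ]
jar [447.4 281.5  64. ] [446.12372603 281.34181726  64.        ] big [566.5 289.   89. ] lid [471.1 170.8  88. ]
tcp [ 141.26684763 -531.26313864  230.81414644]
```

Crop shows the blue jar, rim around (208,253), smaller than the olive and lidded jars, confirming it as small_jar. Going first above the clamp for a wrist look.

>>> play_rows --claw '[1,1,1,1,1,1,1,1,1,1,1,1]' --delta_pos '[[0.036,-0.028,-0.006],[0.036,-0.028,-0.006],[0.036,-0.028,-0.006],[0.036,-0.028,-0.006],[0.036,-0.028,-0.006],[0.036,-0.028,-0.006],[0.036,-0.028,-0.006],[0.036,-0.028,-0.006],[0.036,-0.028,-0.006],[0.036,-0.028,-0.006],[0.036,-0.028,-0.006],[0.036,-0.028,-0.006]]' --twist '[[0,0,0],[0,0,0],[0,0,0],[0,0,0],[0,0,0],[0,0,0],[0,0,0],[0,0,0],[0,0,0],[0,0,0],[0,0,0],[0,0,0]]'

```text
time: 1.3
tool_pos: [473.2, -94.0, 303.5]
ee_rot: [[0.966, 0.257, -0.0], [0.257, -0.966, -0.0], [-0.0, -0.0, -1.0]]
contact_force: [1.6, -0.9, 1.2]
width: 85.4
gripper_force: 0.0
```

>>> play_rows --claw '[1,1,1,1,1,1,1,1,1,1,1,1]' --delta_pos '[[0.018,-0.014,0],[0.018,-0.014,0],[0,0,0],[0,0,0],[0,0,0],[0,0,0],[0,0,0],[0,0,0],[0,0,0],[0,0,0],[0,0,0],[0,0,0]]' --twist '[[0,0,-0.146],[0,0,-0.146],[0,0,-0.146],[0,0,-0.146],[0,0,-0.146],[0,0,-0.146],[0,0,-0.146],[0,0,-0.146],[0,0,-0.146],[0,0,-0.146],[0,0,-0.146],[0,0,-0.146]]'

```text
time: 2.5
tool_pos: [497.1, -57.7, 303.0]
ee_rot: [[-0.432, 0.902, -0.001], [0.902, 0.432, 0.0], [0.0, -0.001, -1.0]]
contact_force: [0.3, 0.1, -0.3]
width: 85.6
gripper_force: 0.0
```

>>> play_rows --claw '[1,1,1,1,1,1,1,1]' --delta_pos '[[0,0,0],[0,0,0],[0,0,0],[0,0,0],[0,0,0],[0,0,0],[0,0,0],[0,0,0]]' --twist '[[0,0,-0.146],[0,0,-0.146],[0,0,-0.146],[0,0,-0.146],[0,0,-0.146],[0,0,-0.146],[0,0,-0.146],[0,0,0]]'

```text
time: 3.3
tool_pos: [497.2, -57.7, 303.0]
ee_rot: [[-0.994, 0.105, -0.001], [0.105, 0.994, 0.0], [0.001, 0.0, -1.0]]
contact_force: [0.5, -0.2, 0.1]
width: 85.5
gripper_force: 0.0
```

```bash
python3 - <<'E'
from h import *
s=snap('wrist','w1');st=robot.read_state();print(st['tool_pos'],np.array(st['ee_rot']).round(4).tolist(),st['q'],st['time'])
R=np.array(s['R']);print(-R.T@np.array(s['t']),R.round(3).tolist(),s['vfov'])
a=cv2.imread('pics/w1.png');cv2.imwrite('pics/w1b.png',cv2.resize(a,(800,600),interpolation=3))
E
```

```text
[497.19210475 -57.64182337 303.08284299] [[-0.9939, 0.1107, -0.0004], [0.1107, 0.9939, 0.0001], [0.0005, 0.0001, -1.0]] [-1.19448120e+01  1.09569753e+01  9.63549270e+01  2.22856507e-03
  7.27143312e+01 -9.55915330e+01] 3.35
[429.40719332 -51.31190067 445.30299369] [[0.106, 0.994, 0.0], [0.958, -0.102, 0.269], [0.267, -0.028, -0.963]] 67.92382132445124
```

View pics/w1b.png

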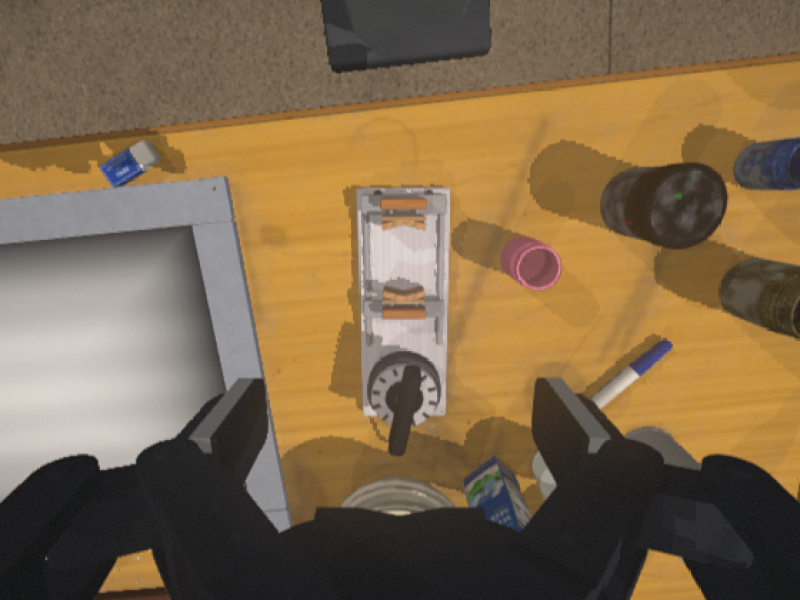

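Wrist view: clamp plate corners (357,187),(450,187),(445,414),(363,415); dial centre (404,392); wing from (412,370) to (398,452); pink look-alike at (531,263).

```bash
python3 - <<'E'
from h import *
s=dict(np.load('pics/w1.npz'));k=560/800
A=lambda x,y,z:ray(s,x*k,y*k,z).round(1)
c=[A(357,187,12),A(450,187,12),A(445,414,12),A(363,415,12)];print(c,sum(c)/4)
d=c[2]+c[3]-c[0]-c[1];print(np.linalg.norm(d)/2,np.degrees(np.arctan2(d[1],d[0])))
print('dial',A(404,392,52),'wing',A(413,368,86),A(399,441,86),'pads',A(404,222,40),A(404,291,40),'blocks',A(404,203,40),A(404,312,40))
print('pink',A(531,263,50)); print('jar rim?',A(800,165,64))
t=dict(np.load('pics/top1.npz'));print('pinktop',ray(t,306,223,50))
E
```

```text
[array([428.9, -91.1,  12. ]), array([438.2,  -4.2,  12. ]), array([674.3, -27.6,  12. ]), array([ 666.1, -116. ,   12. ])] [551.875 -59.725  12.   ]
237.87905540421173 -5.826831043258653
dial [623.8 -67.4  52. ] wing [585.1 -55.8  86. ] [655.4 -75.6  86. ] pads [463.5 -50.6  40. ] [526.7 -57.2  40. ] blocks [447.  -48.9  40. ] [547.1 -59.3  40. ]
pink [510.8  58.9  50. ]
jar rim? [450.2 275.5  64. ]
pinktop [510.87712448  61.95325667  50.        ]
```

>>> play_rows --claw '[1,1,1,1,1,1,1,1,1,1,1]' --delta_pos '[[0.0087,0.0332,0.0133],[0.0087,0.0332,0.0133],[0.0087,0.0332,0.0133],[0.0087,0.0332,0.0133],[0.0087,0.0332,0.0133],[0.0087,0.0332,0.0133],[0.0087,0.0332,0.0133],[0.0087,0.0332,0.0133],[0.0087,0.0332,0.0133],[0.0087,0.0332,0.0133],[0,0,0]]' --twist '[[0,0,0],[0,0,0],[0,0,0],[0,0,0],[0,0,0],[0,0,0],[0,0,0],[0,0,0],[0,0,0],[0,0,0],[0,0,0]]'

```text
time: 4.45
tool_pos: [445.1, 284.3, 168.5]
ee_rot: [[-0.994, 0.109, -0.002], [0.109, 0.994, -0.001], [0.002, -0.001, -1.0]]
contact_force: [-0.2, -0.2, -0.8]
width: 85.3
gripper_force: 0.0
```

```bash
python3 - <<'E'
from h import *
s=snap('wrist','w2');st=robot.read_state();print(st['tool_pos'],np.array(st['ee_rot']).round(4).tolist(),st['q'],st['time'])
print(proj(s,[447,281.5,64]))
a=cv2.imread('pics/w2.png')
hsv=cv2.cvtColor(a,cv2.COLOR_BGR2HSV)
m=cv2.inRange(hsv,(100,80,20),(132,255,255));n,_,q,c=cv2.connectedComponentsWithStats(m);i=1+q[1:,4].argmax();print(q[i],c[i])
E
```

```text
[445.66945084 282.87123236 169.33124484] [[-0.994, 0.109, -0.0016], [0.109, 0.994, -0.0008], [0.0015, -0.001, -1.0]] [ 2.73494089e+01  2.21625953e+01  1.01368996e+02  1.22949326e-03
  5.65717961e+01 -5.63910622e+01] 4.5
(np.float64(277.4937695777081), np.float64(216.85872341349506))
[295 209  11  28  64] [302.      220.90625]
```

View pics/w2.png

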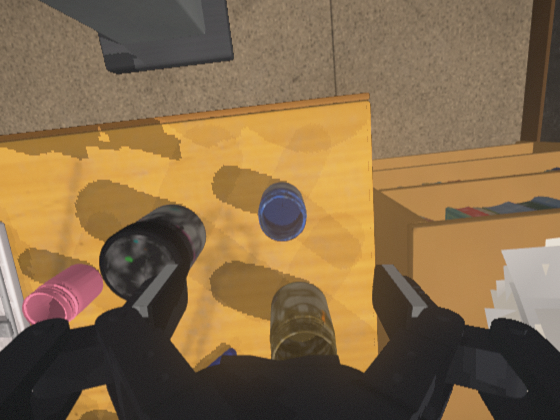

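Rim of the blue jar at (283,217), between the fingers' columns; lidded jar at (150,255) and big jar (302,340) are off to the sides.

```bash
python3 - <<'E'
from h import *
s=dict(np.load('pics/w2.npz'))
print(ray(s,283,217,64),ray(s,283,184,0),ray(s,283,241,64),ray(s,283,194,64), 'lid',ray(s,143,265,88),'big',ray(s,302,341,89))
print(proj(s,[446,285,0]), proj(s,[424,285,0]))
E
```

```text
[447.61782768 285.99215861  64.        ] [431.41918869 288.38663305   0.        ] [468.4861089  283.74623058  64.        ] [428.44008396 288.05614422  64.        ] lid [467.40874914 174.24766012  88.        ] big [548.87179329 290.73582609  89.        ]
(np.float64(281.22805990200385), np.float64(198.43427105389043)) (np.float64(278.8431337717812), np.float64(177.07323625421589))
```

>>> play_rows --claw '[1,1,1,1,1,1,1]' --delta_pos '[[-0.002,0.0015,0.024],[0,0,0.024],[0,0,0.024],[0,0,0.024],[0,0,0.024],[0,0,0.024],[0,0,0]]' --twist '[[0,0,0],[0,0,0],[0,0,0],[0,0,0],[0,0,0],[0,0,0],[0,0,0]]' --squeeze 30

```text
time: 5.2
tool_pos: [447.7, 281.5, 24.3]
ee_rot: [[-0.994, 0.111, -0.004], [0.111, 0.994, -0.002], [0.003, -0.002, -1.0]]
contact_force: [-0.2, -0.5, 0.0]
width: 84.9
gripper_force: 0.0
```

>>> play_rows --claw '[0.5,0.2,0,-0.1,-0.3,-0.3,-0.3,-0.3]' --delta_pos '[[0,0,0],[0,0,0],[0,0,0],[0,0,0],[0,0,0],[0,0,0],[0,0,0],[0,0,0]]' --twist '[[0,0,0],[0,0,0],[0,0,0],[0,0,0],[0,0,0],[0,0,0],[0,0,0],[0,0,0]]'

```text
time: 6.0
tool_pos: [449.4, 283.3, 27.7]
ee_rot: [[-0.994, 0.108, 0.002], [0.108, 0.994, 0.001], [-0.002, 0.001, -1.0]]
contact_force: [-1.9, -1.5, 8.3]
width: 41.4
gripper_force: 29.4
```

>>> play_rows --claw '[-0.4,-0.4,-0.4,-0.4,-0.4,-0.4,-0.4,-0.4]' --delta_pos '[[0,0,-0.01],[0,0,-0.02],[0,0,-0.025],[0,0,-0.025],[0,0,-0.025],[0,0,-0.025],[0,0,-0.02],[0,0,0]]' --twist '[[0,0,0],[0,0,0],[0,0,0],[0,0,0],[0,0,0],[0,0,0],[0,0,0],[0,0,0]]'

```text
time: 6.8
tool_pos: [449.7, 283.6, 179.5]
ee_rot: [[-0.994, 0.108, 0.005], [0.108, 0.994, 0.002], [-0.004, 0.003, -1.0]]
contact_force: [-0.0, -0.3, -0.9]
width: 41.5
gripper_force: 31.1
```

```bash
python3 - <<'E'
from h import *
P=[];
for i in range(4):
    s=snap('wrist','w3');st=robot.read_state();P.append(np.r_[st['tool_pos'],st['width'],st['contact_force']])
print(np.mean(P,0).round(1),st['time'])
x=np.array(st['ee_rot']);print(x.round(4).tolist())
print('rim expected',proj(s,np.mean(P,0)[:3]+[0,0,39]))
E
```

```text
[ 4.485e+02  2.829e+02  1.763e+02  4.140e+01  1.000e-01 -1.000e-01
 -1.600e+00] 7.0
[[-0.9942, 0.1077, -0.0015], [0.1077, 0.9942, -0.0008], [0.0014, -0.0009, -1.0]]
rim expected (np.float64(282.1047704198429), np.float64(316.4506820309919))
```

View pics/w3.png

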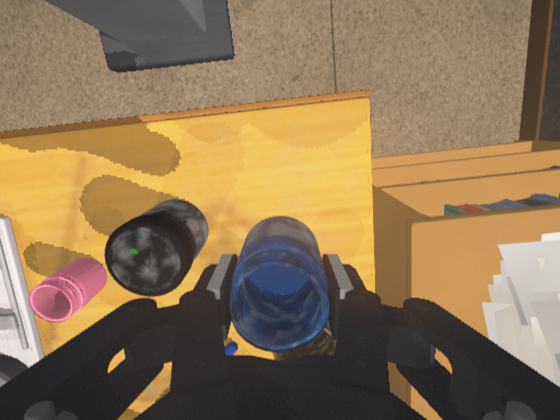

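```bash
python3 - <<'E'
from h import *
s=dict(np.load('pics/w3.npz'))
for z in (210,214,218): print(ray(s,280,299,z), ray(s,280,348,z))
R=s['R'];print(-R.T@s['t'])
print(ray(s,280,217,150))
E
```

```text
[444.17336619 282.58787626 210.        ] [466.4965098  280.16503229 210.        ]
[441.81543686 282.83873421 214.        ] [463.31183398 280.50562123 214.        ]
[439.45750753 283.08959217 218.        ] [460.12715815 280.84621018 218.        ]
[380.50645589 289.36134091 318.00478127]
[428.25841843 284.39110731 150.        ]
```

Jar is held between the pads, rim centre about (280,299), with others undisturbed. Carrying it over the seat.

>>> play_rows --claw '[-0.4,-0.4,-0.4,-0.4,-0.4,-0.4,-0.4,-0.4,-0.4,-0.4,-0.4,-0.4]' --delta_pos '[[-0.004,-0.0145,0],[-0.0075,-0.03,0],[-0.0075,-0.03,0],[-0.0075,-0.03,0],[-0.0075,-0.03,0],[-0.0075,-0.03,0],[-0.0075,-0.03,0],[-0.0075,-0.03,0],[-0.0075,-0.03,0],[-0.0075,-0.03,0],[-0.0075,-0.03,0],[-0.0065,-0.015,0]]' --twist '[[0,0,0],[0,0,0],[0,0,0],[0,0,0],[0,0,0],[0,0,0],[0,0,0],[0,0,0],[0,0,0],[0,0,0],[0,0,0],[0,0,0]]'

```text
time: 8.2
tool_pos: [497.7, -56.3, 175.7]
ee_rot: [[-0.994, 0.109, -0.001], [0.109, 0.994, -0.0], [0.001, -0.0, -1.0]]
contact_force: [0.1, 1.0, -0.9]
width: 41.2
gripper_force: 31.0
```

>>> play_rows --claw '[-0.4,-0.4,-0.4,-0.4,-0.4,-0.4]' --delta_pos '[[0,0,0.02],[0,0,0.02],[0,0,0.02],[0,0,0.02],[0,0,0.01],[0,0,0]]' --twist '[[0,0,0],[0,0,0],[0,0,0],[0,0,0],[0,0,0],[0,0,0]]'

```text
time: 8.8
tool_pos: [497.4, -53.6, 85.1]
ee_rot: [[-0.994, 0.108, -0.003], [0.108, 0.994, 0.001], [0.003, 0.0, -1.0]]
contact_force: [-0.5, 0.5, -0.8]
width: 41.3
gripper_force: 31.0
```

```bash
python3 - <<'E'
from h import *
P=[]
for i in range(6):
    s=snap('scene' if i%2 else 'wrist','s4' if i%2 else 'w4');st=robot.read_state();P.append(np.r_[st['tool_pos'],st['width'],st['contact_force']])
print(np.mean(P,0).round(1),st['time'],np.array(st['ee_rot']).round(4).tolist())
s=dict(np.load('pics/s4.npz'))
u,v=map(int,proj(s,[497,-54,60]));print(u,v,'jar base/rim exp',proj(s,[497,-54,60]),proj(s,[497,-54,124]))
a=cv2.imread('pics/s4.png')[v-80:v+50,u-60:u+60];a=cv2.resize(a,None,fx=4.6,fy=4.6,interpolation=3)[:600]
o=np.zeros((600,800,3),np.uint8);o[:a.shape[0],:a.shape[1]]=a;cv2.imwrite('pics/s4c.png',o);print('crop origin',u-60,v-80)
E
```

```text
[ 4.986e+02 -5.380e+01  8.690e+01  4.130e+01  1.000e-01  0.000e+00
 -5.000e-01] 9.1 [[-0.9942, 0.1075, 0.0013], [0.1075, 0.9942, -0.0003], [-0.0014, -0.0001, -1.0]]
334 184 jar base/rim exp (np.float64(334.36600938110223), np.float64(184.87354674115744)) (np.float64(335.40678244084893), np.float64(157.64009875322944))
crop origin 274 104
```

View pics/s4c.png

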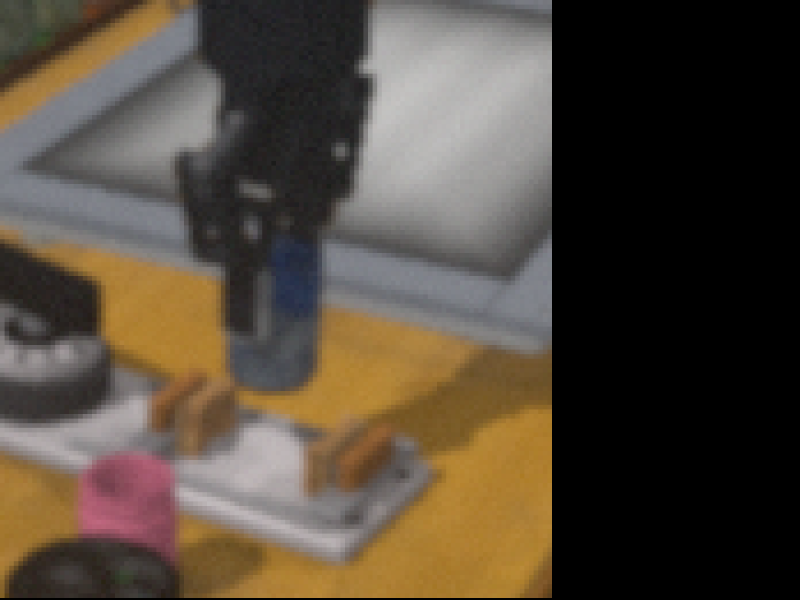

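Base of held jar at crop (273,375) i.e. (333,185.5), matching the expected point over the seat; jar upright. Lowering.

>>> play_rows --claw '[-0.4,-0.4,-0.4,-0.4,-0.4,-0.4,-0.4]' --delta_pos '[[0,0,0.015],[0,0,0.015],[0,0,0.01],[0,0,0.003],[0,0,0.002],[0,0,0.001],[0,0,0]]' --twist '[[0,0,0],[0,0,0],[0,0,0],[0,0,0],[0,0,0],[0,0,0],[0,0,0]]'

```text
time: 9.8
tool_pos: [498.5, -53.8, 40.6]
ee_rot: [[-0.994, 0.108, 0.001], [0.108, 0.994, -0.0], [-0.001, -0.0, -1.0]]
contact_force: [-0.1, 0.2, -1.4]
width: 41.4
gripper_force: 31.0
```

>>> play_rows --claw '[-0.4,-0.4,-0.4]' --delta_pos '[[0,0,0.001],[0,0,0.001],[0,0,0]]' --twist '[[0,0,0],[0,0,0],[0,0,0]]'

```text
time: 10.1
tool_pos: [498.8, -53.8, 39.6]
ee_rot: [[-0.994, 0.108, 0.001], [0.108, 0.994, -0.0], [-0.001, -0.0, -1.0]]
contact_force: [-3.1, 1.4, 16.1]
width: 41.4
gripper_force: 32.6
```

>>> play_rows --claw '[0.05,0.15,0.3,0.5,0.8,1,1]' --delta_pos '[[0,0,-0.001],[0,0,0],[0,0,0],[0,0,0],[0,0,0],[0,0,0],[0,0,0]]' --twist '[[0,0,0],[0,0,0],[0,0,0],[0,0,0],[0,0,0],[0,0,0],[0,0,0]]'

```text
time: 10.8
tool_pos: [498.2, -53.8, 39.2]
ee_rot: [[-0.994, 0.108, -0.0], [0.108, 0.994, 0.0], [0.0, -0.0, -1.0]]
contact_force: [0.4, 1.0, -0.3]
width: 85.2
gripper_force: 0.0
```

>>> play_rows --claw '[1,1,1,1,1,1,1]' --delta_pos '[[0,0,-0.02],[0,0,-0.03],[0,0,-0.03],[0,0,-0.04],[0,0,-0.04],[0,0,-0.02],[0,0,0]]' --twist '[[0,0,0],[0,0,0],[0,0,0],[0,0,0],[0,0,0],[0,0,0],[0,0,0]]'

```text
time: 11.5
tool_pos: [499.5, -54.0, 222.1]
ee_rot: [[-0.994, 0.108, 0.005], [0.108, 0.994, -0.001], [-0.005, -0.0, -1.0]]
contact_force: [-0.2, 0.1, -0.9]
width: 85.4
gripper_force: 0.0
```

```bash
python3 - <<'E'
from h import *
s=snap('wrist','w5');P=[]
for i in range(4):
    robot.snapshot('top');st=robot.read_state();P.append(np.r_[st['tool_pos'],st['width'],st['contact_force']])
print(np.mean(P,0).round(1),st['time'],np.array(st['ee_rot']).round(4).tolist())
for X in ([497,-54,76],[631,-68,86],[631,-68,52],[625,-67,86]): print(X,proj(s,X))
a=cv2.imread('pics/w5.png');cv2.imwrite('pics/w5b.png',cv2.resize(a[100:400,100:460],(720,600),interpolation=3))
E
```

```text
[ 4.977e+02 -5.370e+01  2.182e+02  8.530e+01 -1.000e-01 -3.000e-01
 -2.000e-01] 11.75 [[-0.9942, 0.1075, -0.0024], [0.1075, 0.9942, 0.0004], [0.0024, 0.0002, -1.0]]
[497, -54, 76] (np.float64(280.1408883607914), np.float64(199.02181252314398))
[631, -68, 86] (np.float64(280.6490976384537), np.float64(328.2690047195656))
[631, -68, 52] (np.float64(280.55192845611884), np.float64(309.65688193294585))
[625, -67, 86] (np.float64(280.99006183998813), np.float64(323.18320011229804))
```

View pics/w5b.png

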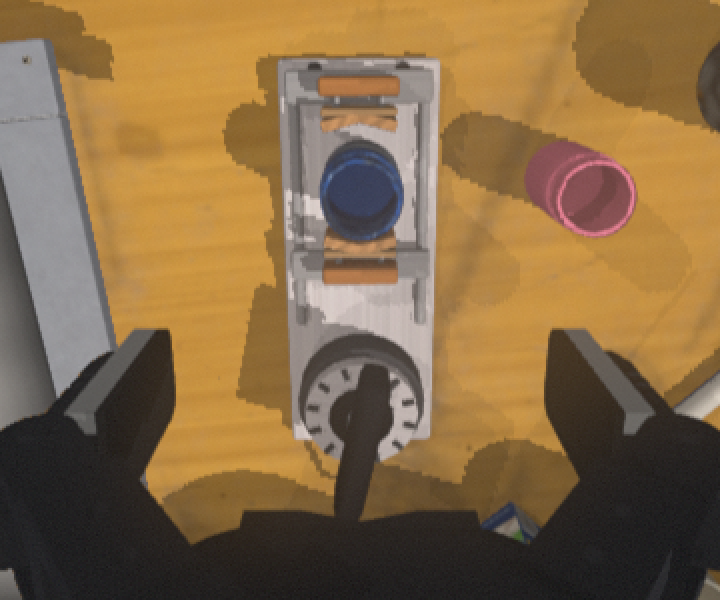

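Jar upright on the seat, rim at crop (362,197); dial centre crop (362,410); wing from crop (375,365) to (349,518).

```bash
python3 - <<'E'
from h import *
s=dict(np.load('pics/w5.npz'));C=lambda x,y,z:ray(s,100+x/2,100+y/2,z).round(1)
print('dial',C(362,410,46),C(362,410,50));
a,b=C(375,365,86),C(349,518,86);print(a,b,(a+b)/2,np.linalg.norm(a-b),np.degrees(np.arctan2(*(b-a)[1::-1])))
print(C(375,365,86),C(350,515,56))
R=s['R'];print(-R.T@s['t'])
E
```

```text
dial [628.8 -67.2  46. ] [626.3 -67.   50. ]
[579.6 -55.6  86. ] [668.2 -78.6  86. ] [623.9 -67.1  86. ] 91.53665932291828 -14.552407697691308
[579.6 -55.6  86. ] [691.7 -81.2  56. ]
[430.8961736  -47.33033654 363.98327493]
```

>>> play_rows --claw '[0.3,0.3,0.3,0.3,0.3,0.3,0.3,0.3,0.3,0.3]' --delta_pos '[[-0.0264,0,0],[-0.0264,0,0],[-0.0264,0,0],[-0.0264,0,0],[-0.0258,0.0005,0],[0,0,0.02],[0,0,0.03],[0,0,0.03],[0,0,0.02],[0,0,0]]' --twist '[[0,0,0],[0,0,0],[0,0,0],[0,0,0],[0,0,0],[0,0,0.074],[0,0,0.074],[0,0,0],[0,0,0],[0,0,0]]'

```text
time: 12.75
tool_pos: [626.8, -67.1, 115.2]
ee_rot: [[-0.967, 0.253, -0.007], [0.253, 0.967, 0.001], [0.007, -0.001, -1.0]]
contact_force: [0.2, 0.1, -0.2]
width: 55.8
gripper_force: 0.0
```

```bash
python3 - <<'E'
from h import *
P=[]
for i in range(5):
    s=snap('wrist','w6');st=robot.read_state();P.append(np.r_[st['tool_pos'],st['width'],st['contact_force']])
print(np.mean(P,0).round(1),st['time'],np.array(st['ee_rot']).round(4).tolist(),np.round(st['q'],1))
t=dict(np.load('pics/top1.npz'));print('bowl edge',ray(t,369,131,0),ray(t,369,131,60))
print(proj(s,[628.5,-67.3,86]))
E
```

```text
[ 6.290e+02 -6.740e+01  1.195e+02  5.570e+01  2.000e-01 -2.000e-01
  1.000e-01] 13.0 [[-0.9675, 0.253, 0.0019], [0.253, 0.9675, -0.0004], [-0.0019, 0.0001, -1.0]] [-10.3  35.6  86.9  -0.   57.4 -85.7]
bowl edge [ 748.43724763 -105.81142207    0.        ] [725.03897617 -91.6979691   60.        ]
(np.float64(280.7446873788588), np.float64(242.96085993261494))
```

View pics/w6.png

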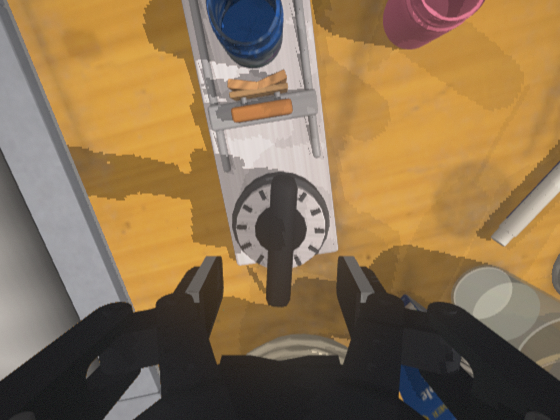

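Wing in view from (284,175) to (278,305), centred between fingers. Descending and pinching.

>>> play_rows --claw '[0.3,0.3,0.3,0.3,0.3,0.3]' --delta_pos '[[0,0.0005,0.015],[0,0,0.02],[0,0,0.015],[0,0,0.008],[0,0,0.003],[0,0,0]]' --twist '[[0,0,0.026],[0,0,0],[0,0,0],[0,0,0],[0,0,0],[0,0,0]]' --squeeze 60

```text
time: 13.6
tool_pos: [629.1, -66.9, 58.1]
ee_rot: [[-0.961, 0.278, -0.0], [0.278, 0.961, 0.0], [0.0, 0.0, -1.0]]
contact_force: [0.1, 0.2, -0.7]
width: 55.6
gripper_force: 0.0
```

>>> play_rows --claw '[0,-0.3,-0.5,-0.7,-0.9,-1,-1,-1,-1]' --delta_pos '[[0,0,0],[0,0,0],[0,0,0],[0,0,0],[0,0,0],[0,0,0],[0,0,0],[0,0,0],[0,0,0]]' --twist '[[0,0,0],[0,0,0],[0,0,0],[0,0,0],[0,0,0],[0,0,0],[0,0,0],[0,0,0],[0,0,0]]'

```text
time: 14.5
tool_pos: [629.3, -66.8, 58.9]
ee_rot: [[-0.96, 0.278, 0.001], [0.278, 0.96, 0.0], [-0.001, 0.0, -1.0]]
contact_force: [-0.5, 1.8, 5.0]
width: 15.3
gripper_force: 58.8
```

```bash
cat > st.py <<'E'
from h import *
P=[];Y=[]
for i in range(5):
    s=snap('wrist','cur');st=robot.read_state();P.append(np.r_[st['tool_pos'],st['width'],st['gripper_force'],st['contact_force'],np.array(st['ft_torque'])*100]);x=np.array(st['ee_rot']);Y.append(np.degrees(np.arctan2(x[1,1],x[0,1])))
print(np.mean(P,0).round(1),'yaw',np.mean(Y).round(2),st['time'],np.round(st['q'],1))
E
python3 st.py
```

```text
[629.3 -66.8  58.9  15.   58.8  -1.2   2.1   5.8  36.5  18.6 -17. ] yaw 73.84 14.75 [-10.3  40.4  88.5   0.   51.1 -84.1]
```

>>> play_rows --claw '[-1,-1,-1,-1,-1,-1,-1,-1]' --delta_pos '[[0,0,0],[0,0,0],[0,0,0],[0,0,0],[0,0,0],[0,0,0],[0,0,0],[0,0,0]]' --twist '[[0,0,0.05],[0,0,0.05],[0,0,0.05],[0,0,0.05],[0,0,0.05],[0,0,0.05],[0,0,0],[0,0,0]]'

```text
time: 15.55
tool_pos: [629.7, -66.1, 58.9]
ee_rot: [[-0.836, 0.549, 0.001], [0.549, 0.836, 0.001], [-0.001, 0.002, -1.0]]
contact_force: [0.8, 6.8, 5.1]
width: 15.2
gripper_force: 58.5
```

```bash
python3 st.py; python3 - <<'E'
import cv2,numpy as np
a=cv2.imread('pics/cur.png');b=cv2.imread('pics/w5.png')
cv2.imwrite('pics/c6.png',a)
E
```

```text
[629.7 -66.   58.9  15.1  58.5   1.6   6.8   4.6 119.  -17.9  25.9] yaw 56.7 15.8 [-10.2  40.4  88.5   0.1  51.1 -67. ]
```

View pics/c6.png

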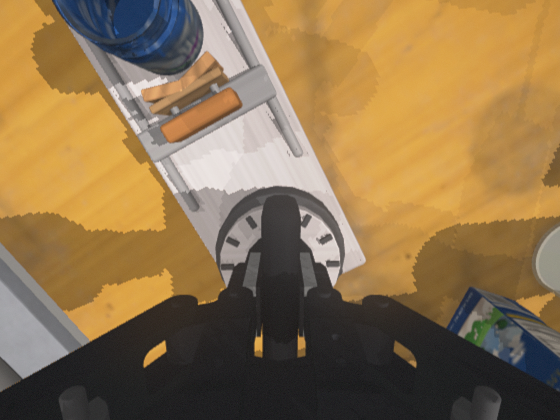

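Wing pinched and turning with the collar (yaw 73.8→56.7°, reaction +0.26 N m = collar friction). Continuing in small steps, watching the torque.

```bash
cat > r.py <<'E'
from h import *
st=robot.read_state();x=np.array(st['ee_rot']);y=np.arctan2(x[1,1],x[0,1])
print(st['time'],'turned',round(np.radians(73.84)-y,3),'Tz',round(st['ft_torque'][2],3),'F',np.round(st['contact_force'],1),'w',round(st['width'],1),np.round(st['tool_pos'],1))
E
python3 r.py
```

```text
15.8 turned 0.299 Tz 0.234 F [2.2 6.9 4.7] w 15.1 [629.7 -66.   58.9]
```

>>> play_rows --claw '[-1,-1,-1,-1,-1,-1]' --delta_pos '[[0,0,0],[0,0,0],[0,0,0],[0,0,0],[0,0,0],[0,0,0]]' --twist '[[0,0,0.05],[0,0,0.05],[0,0,0.05],[0,0,0.05],[0,0,0],[0,0,0]]'

```text
time: 16.4
tool_pos: [630.0, -65.6, 58.9]
ee_rot: [[-0.71, 0.704, 0.002], [0.704, 0.71, 0.001], [-0.001, 0.003, -1.0]]
contact_force: [4.3, 8.9, 3.4]
width: 15.1
gripper_force: 58.4
```

```bash
python3 r.py
```

```text
16.4 turned 0.499 Tz 0.316 F [4.3 8.9 3.4] w 15.1 [630.  -65.6  58.9]
```

>>> play_rows --claw '[-1,-1,-1,-1]' --delta_pos '[[0,0,0],[0,0,0],[0,0,0],[0,0,0]]' --twist '[[0,0,0.04],[0,0,0.04],[0,0,0],[0,0,0]]'

```text
time: 16.8
tool_pos: [630.2, -65.5, 58.9]
ee_rot: [[-0.651, 0.759, 0.003], [0.759, 0.651, 0.002], [-0.001, 0.003, -1.0]]
contact_force: [4.6, 10.6, 3.3]
width: 14.8
gripper_force: 58.3
```

```bash
python3 r.py
```

```text
16.8 turned 0.579 Tz 0.219 F [ 4.6 10.6  3.3] w 14.8 [630.2 -65.5  58.9]
```

>>> play_rows --claw '[-1,-1,-1,-1]' --delta_pos '[[0,0,0],[0,0,0],[0,0,0],[0,0,0]]' --twist '[[0,0,0.04],[0,0,0.04],[0,0,0],[0,0,0]]'

```text
time: 17.2
tool_pos: [630.4, -65.3, 58.9]
ee_rot: [[-0.589, 0.808, 0.003], [0.808, 0.589, 0.002], [-0.001, 0.004, -1.0]]
contact_force: [5.3, 11.2, 2.5]
width: 14.8
gripper_force: 58.3
```

```bash
python3 r.py
```

```text
17.2 turned 0.659 Tz 0.302 F [ 5.3 11.2  2.5] w 14.8 [630.4 -65.3  58.9]
```

>>> play_rows --claw '[-1,-1,-1,-1]' --delta_pos '[[0.0008,0.0015,0],[0,0,0],[0,0,0],[0,0,0]]' --twist '[[0,0,0],[0,0,0.04],[0,0,0],[0,0,0]]'

```text
time: 17.6
tool_pos: [630.6, -65.1, 58.9]
ee_rot: [[-0.557, 0.831, 0.002], [0.831, 0.557, 0.0], [-0.001, 0.002, -1.0]]
contact_force: [3.3, 4.6, 5.6]
width: 14.7
gripper_force: 58.8
```

```bash
python3 r.py
```

```text
17.6 turned 0.698 Tz 0.237 F [3.3 4.6 5.6] w 14.7 [630.6 -65.1  58.9]
```

>>> play_rows --claw '[-1,-1,-1]' --delta_pos '[[0,0,0],[0,0,0],[0,0,0]]' --twist '[[0,0,0.05],[0,0,0],[0,0,0]]'

```text
time: 17.9
tool_pos: [630.7, -65.0, 58.9]
ee_rot: [[-0.514, 0.858, 0.002], [0.858, 0.514, 0.0], [-0.001, 0.002, -1.0]]
contact_force: [3.7, 5.9, 3.5]
width: 14.8
gripper_force: 58.8
```

```bash
python3 r.py
```

```text
17.9 turned 0.749 Tz 0.231 F [3.7 5.9 3.5] w 14.8 [630.7 -65.   58.9]
```

>>> play_rows --claw '[-1,-1,-1]' --delta_pos '[[0,0,0],[0,0,0],[0,0,0]]' --twist '[[0,0,0.05],[0,0,0],[0,0,0]]'

```text
time: 18.2
tool_pos: [630.8, -64.9, 58.9]
ee_rot: [[-0.471, 0.882, 0.002], [0.882, 0.471, 0.0], [-0.001, 0.002, -1.0]]
contact_force: [4.9, 6.0, 4.4]
width: 15.4
gripper_force: 58.8
```

```bash
python3 r.py
```

```text
18.2 turned 0.798 Tz 0.282 F [4.9 6.  4.4] w 15.4 [630.8 -64.9  58.9]
```

>>> play_rows --claw '[-1,-1,-1]' --delta_pos '[[0,0,0],[0,0,0],[0,0,0]]' --twist '[[0,0,0.05],[0,0,0],[0,0,0]]'

```text
time: 18.5
tool_pos: [630.9, -64.9, 58.9]
ee_rot: [[-0.426, 0.905, 0.003], [0.905, 0.426, 0.0], [-0.001, 0.003, -1.0]]
contact_force: [4.7, 6.7, 2.9]
width: 15.3
gripper_force: 58.8
```

```bash
python3 r.py
```

```text
18.5 turned 0.848 Tz 0.338 F [4.7 6.7 2.9] w 15.3 [630.9 -64.9  58.9]
```

>>> play_rows --claw '[-1,-1]' --delta_pos '[[0,0,0],[0,0,0]]' --twist '[[0,0,0.04],[0,0,0]]'

```text
time: 18.7
tool_pos: [631.0, -64.8, 58.9]
ee_rot: [[-0.389, 0.921, 0.003], [0.921, 0.389, 0.0], [-0.001, 0.003, -1.0]]
contact_force: [6.0, 6.7, 2.8]
width: 15.1
gripper_force: 58.7
```

```bash
python3 r.py
```

```text
18.7 turned 0.89 Tz 0.395 F [6.  6.7 2.8] w 15.1 [631.  -64.8  58.9]
```

>>> play_rows --claw '[-1,-1]' --delta_pos '[[0,0,0],[0,0,0]]' --twist '[[0,0,0.04],[0,0,0]]'

```text
time: 18.9
tool_pos: [631.1, -64.8, 58.9]
ee_rot: [[-0.352, 0.936, 0.003], [0.936, 0.352, 0.0], [-0.001, 0.003, -1.0]]
contact_force: [6.2, 7.2, 2.8]
width: 15.4
gripper_force: 58.7
```

```bash
python3 r.py
```

```text
18.9 turned 0.929 Tz 0.351 F [6.2 7.2 2.8] w 15.4 [631.1 -64.8  58.9]
```

>>> play_rows --claw '[-1,-1]' --delta_pos '[[0,0,0],[0,0,0]]' --twist '[[0,0,0.04],[0,0,0]]'

```text
time: 19.1
tool_pos: [631.2, -64.7, 58.9]
ee_rot: [[-0.314, 0.949, 0.004], [0.949, 0.314, 0.001], [-0.001, 0.004, -1.0]]
contact_force: [6.4, 6.8, 2.7]
width: 15.0
gripper_force: 58.6
```

```bash
python3 r.py
```

```text
19.1 turned 0.97 Tz 0.341 F [6.4 6.8 2.7] w 15.0 [631.2 -64.7  58.9]
```

>>> play_rows --claw '[-1,-1]' --delta_pos '[[0,0,0],[0,0,0]]' --twist '[[0,0,0.04],[0,0,0]]'

```text
time: 19.3
tool_pos: [631.4, -64.7, 58.9]
ee_rot: [[-0.275, 0.961, 0.004], [0.961, 0.275, 0.001], [-0.0, 0.004, -1.0]]
contact_force: [6.9, 6.9, 1.9]
width: 15.0
gripper_force: 58.7
```

```bash
python3 r.py
```

```text
19.3 turned 1.01 Tz 0.105 F [6.9 6.9 1.9] w 15.0 [631.4 -64.7  58.9]
```

The torque dropped from 0.35 to 0.10 at 1.01 rad: the clutch crest is passed. About 0.25 rad more to the notch.

>>> play_rows --claw '[-1,-1,-1,-1,-1]' --delta_pos '[[0,0,0],[0,0,0],[0,0,0],[0,0,0],[0,0,0]]' --twist '[[0,0,0.04],[0,0,0.04],[0,0,0.04],[0,0,0.04],[0,0,0]]'

```text
time: 19.8
tool_pos: [631.8, -64.6, 59.0]
ee_rot: [[-0.118, 0.993, 0.005], [0.993, 0.118, 0.001], [0.0, 0.005, -1.0]]
contact_force: [10.6, 8.1, 0.1]
width: 15.0
gripper_force: 58.7
```

```bash
python3 r.py
```

```text
19.8 turned 1.171 Tz -0.125 F [10.6  8.1  0.1] w 15.0 [631.8 -64.6  59. ]
```

>>> play_rows --claw '[-1,-1,-1]' --delta_pos '[[0,0,0],[0,0,0],[0,0,0]]' --twist '[[0,0,0.04],[0,0,0.03],[0,0,0]]'

```text
time: 20.1
tool_pos: [632.0, -64.6, 59.0]
ee_rot: [[-0.049, 0.999, 0.006], [0.999, 0.049, 0.001], [0.001, 0.006, -1.0]]
contact_force: [12.1, 9.2, -1.2]
width: 15.0
gripper_force: 58.5
```

```bash
python3 r.py
```

```text
20.1 turned 1.24 Tz -0.08 F [12.1  9.2 -1.2] w 15.0 [632.  -64.6  59. ]
```

>>> play_rows --claw '[-1,-1,-1,-1]' --delta_pos '[[0.001,0.001,0],[0.0005,0.0008,0],[0,0,0],[0,0,0]]' --twist '[[0,0,0.01],[0,0,0.01],[0,0,0],[0,0,0]]'

```text
time: 20.5
tool_pos: [632.3, -64.4, 58.9]
ee_rot: [[-0.029, 1.0, 0.002], [1.0, 0.029, -0.001], [-0.001, 0.002, -1.0]]
contact_force: [4.3, -2.0, 4.6]
width: 15.2
gripper_force: 59.4
```

```bash
python3 r.py
```

```text
20.5 turned 1.26 Tz -0.066 F [ 4.3 -2.   4.6] w 15.2 [632.3 -64.4  58.9]
```

>>> play_rows --claw '[-0.6,-0.4,-0.2,-0.1,-0.1,-0.1,-0.1]' --delta_pos '[[0,0,0],[0,0,0],[0,0,0],[0,0,0],[0,0,0],[0,0,0],[0,0,0]]' --twist '[[0,0,0],[0,0,0],[0,0,0],[0,0,0],[0,0,0],[0,0,0],[0,0,0]]'

```text
time: 21.2
tool_pos: [631.4, -63.8, 58.2]
ee_rot: [[-0.029, 1.0, -0.0], [1.0, 0.029, 0.0], [0.0, -0.0, -1.0]]
contact_force: [-0.1, 0.0, -0.0]
width: 38.0
gripper_force: 0.0
```

```bash
python3 r.py
```

```text
21.2 turned 1.26 Tz 0.025 F [-0.1  0.  -0. ] w 38.0 [631.4 -63.8  58.2]
```

>>> play_rows --claw '[-0.1,-0.1,-0.1,-0.1,-0.1,-0.1,-0.1]' --delta_pos '[[0,0,-0.01],[0,0,-0.03],[0,0,-0.04],[0,0,-0.04],[0,0,-0.04],[0,0,0],[0,0,0]]' --twist '[[0,0,0],[0,0,0],[0,0,0],[0,0,0],[0,0,0],[0,0,0],[0,0,0]]'

```text
time: 21.9
tool_pos: [631.7, -63.9, 219.6]
ee_rot: [[-0.029, 1.0, 0.002], [1.0, 0.029, -0.0], [-0.0, 0.002, -1.0]]
contact_force: [-0.6, 0.6, -1.0]
width: 38.3
gripper_force: 0.0
```

```bash
python3 - <<'E'
from h import *
s=snap('wrist','w7');a=cv2.imread('pics/w7.png')
print(np.round(proj(s,[630,-66,86])),np.round(proj(s,[497,-54,76])))
u,v=map(int,proj(s,[630,-66,86]))
m=cv2.inRange(a,(0,0,0),(48,48,48));w=np.zeros_like(m);cv2.circle(w,(u,v),55,255,-1);m&=w
c=max(cv2.findContours(m,0,2)[0],key=cv2.contourArea);r=cv2.minAreaRect(c);print('wing',r,cv2.contourArea(c))
b=cv2.boxPoints(r);b=np.array([ray(s,*p,86)[:2] for p in b]);e=[b[1]-b[0],b[2]-b[1]];e=max(e,key=np.linalg.norm);print(np.linalg.norm(e),np.degrees(np.arctan2(e[1],e[0])))
t=snap('top','top7');h=cv2.cvtColor(t['img'],cv2.COLOR_RGB2HSV)
m=cv2.inRange(h,(105,90,20),(130,255,255));u,v=proj(t,[497,-54,70]);print('jar exp',u,v)
u,v=int(u),int(v);k=np.zeros_like(m);k[v-25:v+25,u-25:u+25]=255;n,_,q,c=cv2.connectedComponentsWithStats(m&k)
for i in range(1,n):
    if q[i,4]>10: print(q[i],c[i],ray(t,*c[i],70))
E
```

```text
[277. 207.] [134. 188.]Traceback (most recent call last):
  File "<stdin>", line 6, in <module>
ValueError: max() iterable argument is empty
```

```bash
python3 - <<'E'
from h import *
s=dict(np.load('pics/w7.npz'));a=cv2.imread('pics/w7.png')
u,v=277,207;g=a.max(2);print(g[v-70:v+71:10,u-70:u+71:10])
w=np.zeros_like(g);cv2.circle(w,(u,v),85,255,-1)
for T in (55,70,85):
    m=((g<T)*255).astype(np.uint8)&w
    cs=cv2.findContours(m,0,2)[0]
    if not cs: continue
    c=max(cs,key=cv2.contourArea);r=cv2.minAreaRect(c)
    b=np.array([ray(s,*p,86)[:2] for p in cv2.boxPoints(r)]);e=max([b[1]-b[0],b[2]-b[1]],key=np.linalg.norm);print(T,r,cv2.contourArea(c),np.linalg.norm(e),np.degrees(np.arctan2(e[1],e[0])))
t=snap('top','top7');h=cv2.cvtColor(t['img'],cv2.COLOR_RGB2HSV)
m=cv2.inRange(h,(105,90,20),(130,255,255));u,v=proj(t,[497,-54,70]);print('jar exp',u,v)
u,v=int(u),int(v);k=np.zeros_like(m);k[v-25:v+25,u-25:u+25]=255;n,_,q,c=cv2.connectedComponentsWithStats(m&k)
for i in range(1,n):
    if q[i,4]>10: print(q[i],c[i],ray(t,*c[i],70))
E
```

```text
[[193 187 173 157 175 207 206 208 206 194 188 190 177 184 129]
 [208 208 206 178 171 175 157 185 173 179 165 179 176 183 173]
 [209 207 133 149 211 214 207 197 202 209 198 164 174 163 162]
 [213 213 215 214 212 209  91  62  68  87 194 192 151 158 112]
 [211 206 212 213 211 130 210  64  69  87  93 156 163 163 116]
 [206 220 213 215  84 213 127  65  70 209 128 151 165 124 125]
 [209 222 216 213  75 218  64  67  68  93 206 152 175 170 126]
 [208 218 217 221  96 205  65  68  69 181 198 160 179 183 131]
 [157 172 174 163 159 216 141  69  91 204  88 172 199 142 195]
 [215 213 173 148 149 148 120  72 213 188 219 167 204 196 134]
 [214 212 207 207 178 150 147  72 210 216 211 202 217 206 133]
 [215 211 206 208 204 151 205  76 212 216 211 202 216 147 146]
 [212 211 133  70 153 152 208 209 212 215 213 201 133 147 149]
 [210  68 132  68 145 148 207 208 213 213 214 207  73 132  70]
 [ 70 132 106  67 204 208 209 209 213 213 213 206  65 132  67]]
70 ((279.2476501464844, 198.29664611816406), (72.17521667480469, 33.816104888916016), 81.57302856445312) 1208.0 66.70599609034036 -79.3207838230687
85 ((279.9926452636719, 204.47158813476562), (86.24556732177734, 43.44557571411133), 75.55596160888672) 1742.0 80.32132217360972 -73.25453252916466
jar exp 358.8022687467131 227.02378092224055
[348 220  19  17 233] [356.54935622 228.36909871] [494.08876309 -48.84465083  70.        ]
```

```bash
python3 - <<'E'
from h import *
s=dict(np.load('pics/w7.npz'));g=cv2.imread('pics/w7.png').max(2)
L=[]
for v in list(range(168,182,2))+list(range(232,262,2)):
    c=np.where(g[v,255:305]<84)[0]+255
    if len(c): L.append((v,c.min(),c.max(),len(c)))
print(L)
def yaw(p,q):
    e=ray(s,*q,86)-ray(s,*p,86);return np.degrees(np.arctan2(e[1],e[0]))
P=[(l[0],(l[1]+l[2])/2) for l in L if l[2]-l[1]<20]
k=np.polyfit(*zip(*P),1);print(k,yaw((np.polyval(k,170),170),(np.polyval(k,255),255)))
s0=dict(np.load('pics/w6.npz'));g0=cv2.imread('pics/w6.png').max(2);s=s0
P=[]
for v in list(range(178,190,2))+list(range(275,302,2)):
    c=np.where(g0[v,260:305]<84)[0]+260
    if len(c) and np.ptp(c)<25:P.append((v,(c.min()+c.max())/2))
k=np.polyfit(*zip(*P),1);print(P,k,yaw((np.polyval(k,180),180),(np.polyval(k,300),300)))
E
```

```text
[(168, np.int64(260), np.int64(293), 20), (170, np.int64(257), np.int64(293), 20), (172, np.int64(256), np.int64(292), 18), (174, np.int64(276), np.int64(292), 17), (176, np.int64(269), np.int64(291), 18), (178, np.int64(275), np.int64(291), 17), (180, np.int64(275), np.int64(291), 17), (232, np.int64(269), np.int64(285), 17), (234, np.int64(269), np.int64(284), 16), (236, np.int64(269), np.int64(284), 16), (238, np.int64(269), np.int64(283), 15), (240, np.int64(269), np.int64(283), 15), (242, np.int64(268), np.int64(283), 16), (244, np.int64(268), np.int64(283), 16), (246, np.int64(269), np.int64(282), 14), (248, np.int64(271), np.int64(281), 11)]
[-1.15287348e-01  3.03737795e+02] -94.73953773011489
[(275, np.float64(278.5)), (277, np.float64(278.5)), (279, np.float64(278.5)), (281, np.float64(278.5)), (283, np.float64(278.5)), (285, np.float64(278.5)), (287, np.float64(278.5)), (289, np.float64(278.0)), (291, np.float64(278.0)), (293, np.float64(278.0)), (295, np.float64(278.0)), (297, np.float64(277.5)), (299, np.float64(278.0)), (301, np.float64(278.0))] [-3.18681319e-02  2.87392308e+02] -16.399981186192733
```

The wing has settled forward to about -95° (roughly 1.37 rad in total), so it dropped into the first notch after release. Handing in.

```bash
python3 -c "
from cell import robot
print(robot.job_done())"
```

```text
the job is handed in; nothing more can be done
None
```

I stood the small blue jar upright on the seat, turned the knob to the clutch's first click and let go; the job is handed in, but no verdict came back. After release the knob had settled further forward, consistent with the first notch, the jar measured about 6 mm from the seat's centre, and I felt no contact with the bigger jars; I had no direct reading of knob slip or jaw force.

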